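# Set the purge timer and open the gas tap

### The arm

A 6-joint arm with a two-finger parallel gripper is mounted at the origin on a cart in front of the work surface, level with it; the furniture and walls round the work are solid. World frame = base frame: x ahead of the robot, y to its left, z up, the work surface at z = 0. Lengths are in m, angles in rad, forces in N, time in s.
With the tool pointing down it reaches from about 0.35 to 0.775 m from the base axis. Payload 5.5 kg.
Tool frame: the origin (TCP) lies between the finger pads; the fingertips stand 22 mm ahead of it and the grasp point (between the pads) lies 3 mm ahead of it; z points along the fingers, y is the line along which they close (so a half turn about z gives the same grasp; the last joint's range is limited). The gripper opens to 85 mm and grips with 20 to 120 N. Pads are 22 mm wide; open, the fingers measure 114 mm over their backs; the gripper's body (76 mm by 85 mm) begins 54 mm behind the grasp point. The pads swing forward as they close: fully open they stand 13 mm farther back than shut.
Start: joints at [-1.466, 0.313, 0.046, 1.304, 0, 1.431], TCP at [0.139, -0.558, 0.253] pointing down, gripper open.
Joint ranges: [-2.76, 2.76], [-0.86, 1.69], [-1.03, 1.26], [-2.2, 2.34], [-1.47, 1.5], [-3.14, 3.14]. Speed limits (rad/s): [2.57, 2.57, 3.14, 3.14, 3.14, 3.14].

### API

Orientations are given as a unit quaternion [w, x, y, z].
In Python, from workcell import env gives the robot as it stands.
- The arm moves only by the tool pendant, called after ">>>" as name(argument=value, ...), one argument or row to a line, values as JSON. Schema: {"type":"object","properties":{"ticks":{"type":"array","items":{"type":"array","items":{"type":"array","items":{"type":"number"},"minItems":6,"maxItems":6},"minItems":1,"maxItems":8},"minItems":1,"maxItems":1},"jaw":{"type":"number"},"grip_force":{"type":"number"},"only":{"type":"string"},"quiet":{"type":"boolean"},"lines":{"type":"string"}},"required":["ticks"],"additionalProperties":false}. ticks is a list that holds a single list of rows (three levels of brackets), with 1 to 8 rows, each of 6 numbers: dx, dy, dz in m, then a rotation vector rx, ry, rz in rad; each row is the pose to reach, as a shift and turn from the pose commanded when the call began, along the tool's axes at that moment; what a row does not reach only later rows make up. A row lasts 1/8 s, in which the tool goes at most 0.0625 m and 0.188 rad, less where a joint would pass 70% of its speed; a pose out of reach is approached as far as the arm can. jaw is the finger opening in m, set as the call begins (left out keeps the last). The fingers move at their own pace and stop on an object; grip_force is the grip in N (left out, the last holds). Time passes only in rows, so rows that do not move let the fingers close. The tool returns the time, the measured TCP pose, the force, the opening and the grip force at its end. only (a regular expression) keeps the lines of the reply that match it, lines (a string "A,B") keeps lines A to B, and quiet returns only ok. Input that does not fit is refused with a message, and nothing moves.
- env.get_state(): the state, without advancing time (a new reading comes with each control period).
- env.read_camera(name): name is "scene" or "side" or "wrist"; returns a dict with "image" (384x512x3 uint8, red, green, blue), "K" (3x3 intrinsics, pixels), "D" ([k1, k2, p1, p2, k3] as OpenCV has them; the pictures are not rectified), "R" (3x3) and "t" (3): a world point X has camera coordinates R X + t. Camera axes: x right, y down, z forward; pixel columns grow to the right and rows downward; lengths in m; the calibration is good to about 2 mm. A picture is of the moment at which its call begins. There is no depth.
- env.hand_in(): hands the job in; it is judged then, once.
The state is a dict: "clock": time; "joint_pos": joint angles; "qvel": joint speeds; "tau": joint torques, N m; "tcp_pos": TCP position; "orientation": TCP orientation; "wrist_force": force on the tool from outside, world axes, zero at the start; "ft_torque": the same for the moment, N m; "finger_gap": finger opening in m; "grip_force": force on a finger pad.
Only numpy, scipy, OpenCV 4.12 (cv2) and the standard library are available. Lean on these libraries where they do the work, as an engineer would, in place of code of your own. Each camera call takes 0.05 s, during which the arm holds its last target. There are 200 camera calls.

### The job

Roll the thumbwheel on top of the grey purge timer, pressing it only lightly, until the digit 6 stands at the red index line and the wheel rests there. Only then open the gas tap: swing its red lever from across the pipe until it lies in line with the pipe, fully home against its stop. Leave the wheel on 6, and do not shift the calculator or the green-lidded jar.

Things in the scene. Friction and masses are not known exactly. Their poses are not given: they have to be found in the camera images.
- timer: purge timer, fixed to the worktop: grey box 150 mm (x) by 130 mm (y) by 80 mm high, origin at the centre of its underside, black front panel facing its own -x (roughly toward the robot). A thumbwheel, 40 mm in radius, stands 18 mm out of a slot in its top; the wheel's axis lies along the box's y. More than 45 N of push on timer or wheel is too hard
- timer_crown (a point): topmost point of the wheel's black ribbed rim at the middle of its 28 mm width, 98 mm above the worktop; axes as timer; fixed in the box, does not turn. A fingertip pressed here and moved along box x rolls the wheel by friction. The wheel is sprung: it gives from about 3 N of downward press and is 3 mm down, on its stop, at about 15 N
- timer_index (a point): red index line on the box top, at the +y side of the wheel. Next to it, on the +y side of the black rim, is the wheel's white band, 17 mm wide, 37.5 mm in radius, with black digits 0 to 9 (15 mm high, 36 degrees apart). The digit at the top of the wheel, beside this line, is the setting
- timer_wheel (a joint): wheel angle in rad: the setting times 0.6283 (0 at '0', 3.770 at '6'; end stops at 0 and 5.655). It grows as the top of the rim moves along the box's +x, 25 mm of rim travel a digit. Click detents pull it to the nearest whole digit; turning takes about 2 N along the rim. A stroke turns it one or two digits; then lift the finger and set it back
- gas_tap: gas tap, fixed to the worktop: brass ball valve in a steel pipe, 26 mm in diameter, 200 mm long, that runs along the tap's x axis 40 mm above the worktop, on a dark base plate 170 mm by 80 mm. Origin at the centre of the plate's underside; the lever's vertical stem stands over it. Nothing but the lever and its stem is higher than 62 mm
- gas_lever (a joint): angle of the tap's lever in rad: 0 shut, lever across the pipe, pointing to the tap's +y; it grows counterclockwise seen from above to 1.571, open, lever along the pipe, pointing to the tap's -x (roughly toward the robot), where it meets a hard stop. Friction about 0.15 N m; it stays where it is left
- gas_lever_grip (a point): top of the middle of the lever's red sleeve, 75 mm from the stem axis and 91 mm above the worktop; moves with the lever. The sleeve is 18 mm wide, 16 mm high (75 to 91 mm above the worktop) and runs from 32 to 102 mm from the stem axis
- calculator: loose pocket calculator, 130 x 78 x 16 mm, origin at the centre of its underside; leave alone
- sample_jar: loose white jar with green lid, 64 mm across, 71 mm high, origin at the centre of its underside; leave alone

How it is judged:
By the outcome, as a careful person would: the job done as asked, in the order asked, and still so for the second after the job is handed in, with the robot touching nothing.
It also fails if it takes over 64 s, if anything falls off the work surface, if the arm or the gripper's body presses on something with over 40 N, if the wrist force passes 120 N, or if a joint passes its speed limit or range.

## Working session

There is one attempt and no reset: what is moved stays moved. The work goes in short steps, Python scripts to look and compute and a tool call to move; the robot and the scene stay as the last step left them, time stands still between calls to the robot, and variables do not carry over. Pictures are saved under pics/ and viewed, at most 10 in all, crops included, and the job is handed in when it is done.

```bash
ls; mkdir -p pics; python3 - <<'E'
from workcell import env
import cv2,numpy as np
for n in("scene","side"):
    c=env.read_camera(n); cv2.imwrite(f"pics/{n}0.png",cv2.resize(c["image"][:,:,::-1],(800,600),interpolation=cv2.INTER_CUBIC))
    print(n,-c["R"].T@c["t"],c["R"][2],c["K"][0,0])
s=env.get_state();print(s)
E
```

```text
pics
workcell.py
scene [-0.08729094  0.65663395  0.77768714] [ 0.54788051 -0.51176271 -0.66175968] 405.40854553114815
side [ 0.31023285 -0.8412019   0.80279732] [ 0.14996084  0.79198516 -0.59183719] 419.1393305554583
{'clock': 0.1, 'joint_pos': array([-1.46559665e+00,  3.13923112e-01,  4.51432736e-02,  1.30361063e+00,
        2.79549684e-05,  1.43120659e+00]), 'qvel': array([-0.00147151, -0.00178142,  0.00074169, -0.0005557 ,  0.00164891,
       -0.00027312]), 'tau': array([ 3.82440092e-03, -4.81722379e+01,  2.99245691e+01,  1.26009193e-02,
       -1.91717072e-05, -8.17186191e-06]), 'tcp_pos': array([ 0.13931411, -0.55745664,  0.25251999]), 'orientation': array([-7.96713521e-04,  9.92518799e-01,  1.22089300e-01,  2.76804103e-05]), 'wrist_force': array([0.07094652, 0.55157442, 0.14564531]), 'ft_torque': array([-0.01312607,  0.03376567,  0.01552463]), 'grip_force': 0.0, 'finger_gap': 0.08505643084634947}
```

View pics/scene0.png

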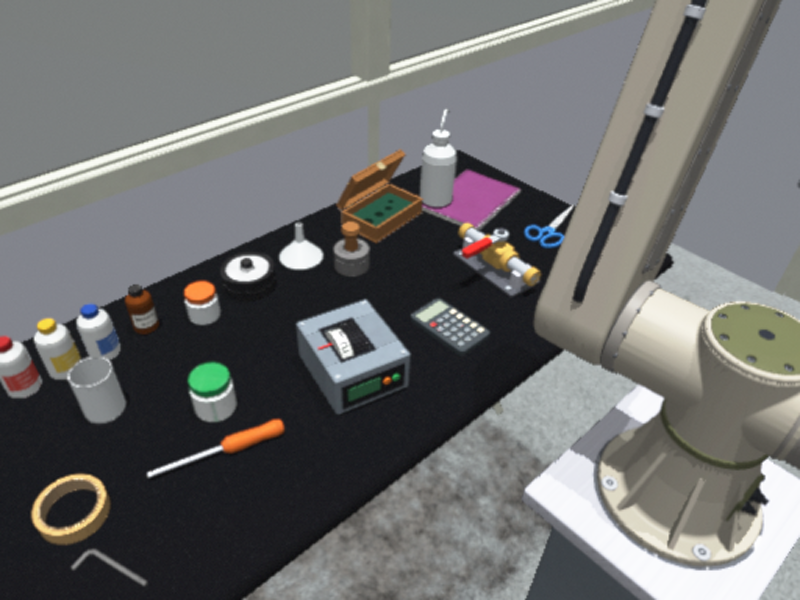

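View pics/side0.png

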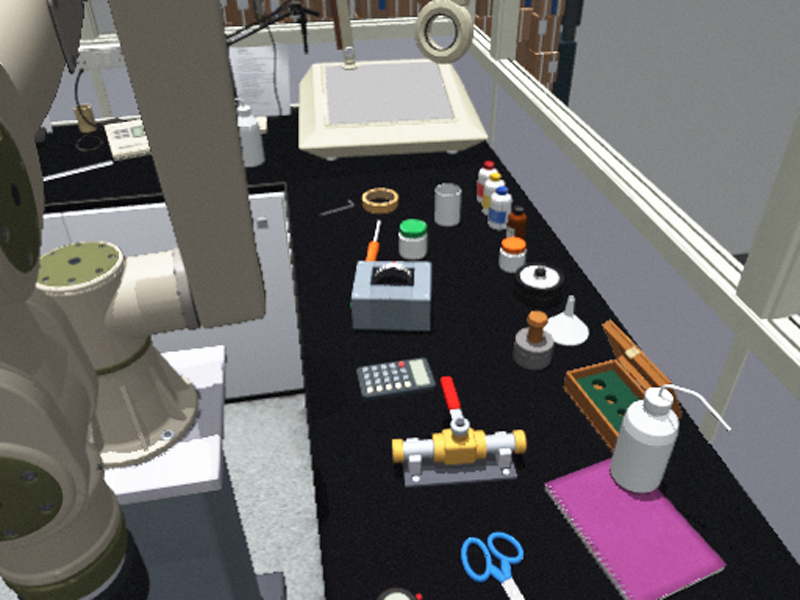

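```bash
python3 - <<'E'
from workcell import env
import cv2,numpy as np
S=env.read_camera("scene")["image"];D=env.read_camera("side")["image"]
f=lambda im,x,y:cv2.resize(im[y:y+75,x:x+100],(400,300),interpolation=cv2.INTER_CUBIC)
m=np.vstack([np.hstack([f(S,180,190),f(S,270,125)]),np.hstack([f(D,205,150),f(D,246,238)])])
cv2.imwrite("pics/mos.png",m[:,:,::-1])
E
```

```text
(no output)
```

View pics/mos.png

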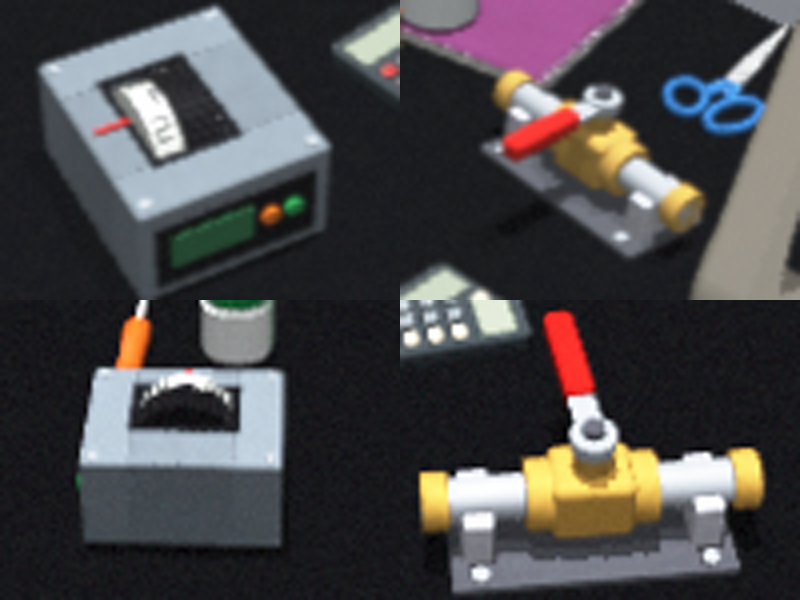

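```bash
cat > h.py <<'E'
from workcell import env
import cv2,numpy as np
from scipy.optimize import least_squares
def proj(c,X):
    r=cv2.Rodrigues(c["R"])[0]
    return cv2.projectPoints(np.array(X,float).reshape(-1,1,3),r,c["t"],c["K"],np.array(c["D"],float))[0].reshape(-1,2)
def place(p,L):
    x,y,a=p;L=np.array(L,float);c,s=np.cos(a),np.sin(a)
    return np.c_[x+c*L[:,0]-s*L[:,1],y+s*L[:,0]+c*L[:,1],L[:,2]]
E
python3 - <<'E'
from h import *
S=env.read_camera("scene");D=env.read_camera("side")
def m(P,px0,py0,x,y): return (np.array(P,float)-[px0,py0])/4+[x,y]-[.375,.375]
def fit(obs,x0,n):
    f=lambda p:np.concatenate([(proj(c,place(p,L))-uv).ravel() for c,L,uv in obs])
    r=least_squares(f,x0);print(n,r.x.round(4),r.fun.round(1));return r.x
T=[(-.075,.065,.08),(-.075,-.065,.08),(.075,-.065,.08),(.075,.065,.08)]
fit([(S,T,m([(140,217),(328,148),(215,8),(40,68)],0,0,180,190)),(D,T,m([(100,370),(83,465),(283,467),(285,370)],0,300,205,150))],[.5,.1,0],"timer")
# tap: plate corners at z~.005, lever sleeve middle
for z in(.004,.008):
  fit([(S,[(.085,.04,z),(-.085,.04,z)],m([(485,147),(625,258)],400,0,270,125)),(D,[(-.085,-.04,z),(.085,-.04,z)],m([(452,590),(740,570)],400,300,246,238))],[.5,-.2,0],"plate")
# triangulate stem top ring, sleeve ends
for n,a,b in(("ring",(603,96),(595,430)),("outer end",(508,150),(560,314)),("inner",(574,116),(578,395)),("capF",(513,88),(745,475)),("capN",(684,206),(436,500))):
  a=m([a],400,0,270,125);b=m([b],400,300,246,238)
  r=least_squares(lambda X:np.r_[(proj(S,X)-a).ravel(),(proj(D,X)-b).ravel()],[.5,-.2,.08]);print(n,r.x.round(4),r.fun.round(1))
E
```

```text
timer [ 0.4827  0.1978 -0.228 ] [-0.4 -0.   1.  -1.5  0.6 -1.7 -0.9 -1.4 -1.3 -1.4 -1.3 -1.1 -0.  -0.7
 -0.3 -0.7]
plate [ 0.5118 -0.2021 -0.1209] [-1.  -0.2  0.4  0.1 -0.3 -0.  -0.   0.5]
plate [ 0.511  -0.2031 -0.1198] [-0.5 -1.2  1.  -1.  -0.5 -0.7 -0.  -0.3]
ring [ 0.5127 -0.2015  0.087 ] [-0.3 -0.2 -0.2  0.2]
outer end [ 0.5168 -0.1     0.083 ] [-0.4 -0.4 -0.4  0.3]
inner [ 0.5116 -0.1688  0.0832] [-0. -0. -0.  0.]
capF [ 0.6052 -0.2114  0.0404] [ 0.3  0.3  0.2 -0.2]
capN [ 0.4204 -0.1946  0.04  ] [-0.4 -0.3 -0.3  0.2]
```

```bash
cat >> h.py <<'E'
from scipy.spatial.transform import Rotation as Ro
def need(xyz,yaw):
    "row to a tool-down pose whose tool y axis has heading yaw"
    s=env.get_state();q=s["orientation"];R=Ro.from_quat(np.r_[q[1:],q[0]])
    y=np.array([np.cos(yaw),np.sin(yaw),0]);z=np.array([0,0,-1.]);T=Ro.from_matrix(np.c_[np.cross(y,z),y,z])
    print(np.r_[R.inv().apply(np.array(xyz)-s["tcp_pos"]),(R.inv()*T).as_rotvec()].round(4).tolist(),"F",s["wrist_force"].round(1),"clk",s["clock"])
E
python3 -c "
from h import *
need([.5,-.15,.28],-.7);need([.46,.2,.22],-.228)"
```

```text
[0.4487, -0.3082, -0.0268, -0.0005, -0.0002, -0.626] F [ 0.2  0.5 -0. ] clk 0.3
[0.4948, -0.6574, 0.0334, -0.0004, -0.0004, -1.098] F [ 0.2  0.5 -0. ] clk 0.3
```

>>> pendant(
  ticks=[
    [[0.06,-0.04,0,0,0,-0.1],[0.11,-0.075,-0.01,0,0,-0.2],[0.16,-0.11,-0.02,0,0,-0.3],[0.21,-0.145,-0.02,0,0,-0.4],[0.26,-0.18,-0.02,0,0,-0.5],[0.31,-0.215,-0.02,0,0,-0.6],[0.36,-0.25,-0.02,0,0,-0.62],[0.41,-0.285,-0.02,0,0,-0.62]],
  ],
  jaw=0,
)

```text
clock: 1.3
tcp_pos: [0.4687, -0.1809, 0.2735]
orientation: [0.0, 0.908, 0.419, 0.0]
wrist_force: [0.2, -0.5, 0.7]
finger_gap: 0.0003
grip_force: 0.0
```

```bash
python3 -c "
from h import *
need([.465,.2,.2],-.228)"
```

```text
[0.2875, -0.25, 0.0733, 0.001, 0.0003, -0.4779] F [ 0.2 -0.5  0.7] clk 1.3
```

>>> pendant(
  ticks=[
    [[0.04,-0.035,0.01,0,0,-0.1],[0.085,-0.07,0.02,0,0,-0.2],[0.13,-0.11,0.03,0,0,-0.3],[0.175,-0.15,0.04,0,0,-0.4],[0.22,-0.19,0.05,0,0,-0.478],[0.26,-0.225,0.06,0,0,-0.478],[0.2875,-0.25,0.0733,0,0,-0.478],[0.2875,-0.25,0.0733,0,0,-0.478]],
  ],
)

```text
clock: 2.3
tcp_pos: [0.4627, 0.2004, 0.1988]
orientation: [-0.0, 0.782, 0.624, -0.001]
wrist_force: [-0.3, -0.2, -0.4]
finger_gap: 0.0001
grip_force: 0.0
```

```bash
python3 - <<'E'
from h import *
c=env.read_camera("wrist");cv2.imwrite("pics/w1.png",cv2.resize(c["image"][:,:,::-1],(800,600),interpolation=cv2.INTER_CUBIC))
print(-c["R"].T@c["t"],proj(c,place((.4827,.1978,-.228),[(-.075,.065,.08),(-.075,-.065,.08),(.075,-.065,.08),(.075,.065,.08),(0,0,.098)]))*1.5625)
E
```

```text
[0.47951513 0.26859    0.31937489] [[291.2033055  178.9937388 ]
 [304.58153073 404.45606532]
 [554.94133428 405.25816559]
 [580.01917569 181.10167982]
 [435.66030391 310.0507841 ]]
```

View pics/w1.png

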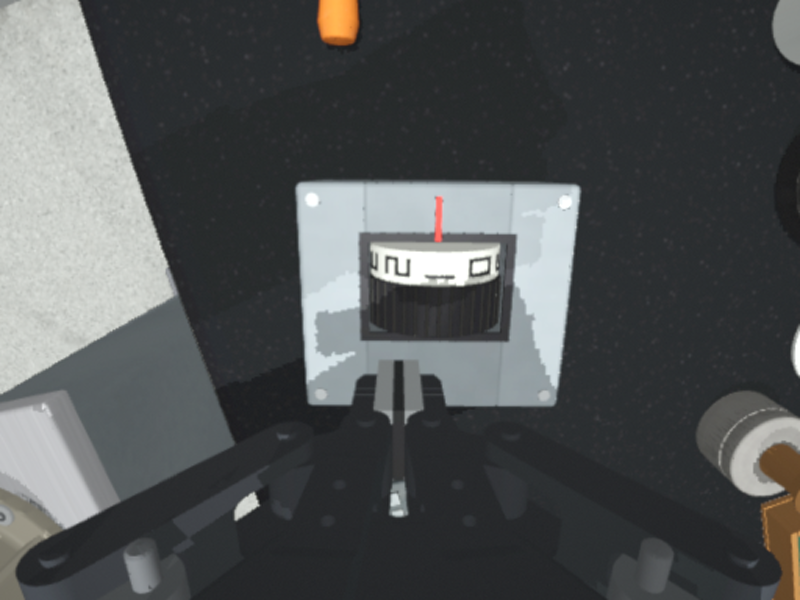

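Setting reads 1 (the "1" at (440,275) beside the red line at x=438; 2 is at left, 0 at right), the rim centre at about (435,309) agrees with the predicted crown (436,310). So +5 digits are needed.

```bash
python3 - <<'E'
from h import *
c=env.read_camera("wrist");T=[(-.075,.065,.08),(-.075,-.065,.08),(.075,-.065,.08),(.075,.065,.08)]
uv=np.array([(297,184),(308,404),(555,405),(580,186)])/1.5625
r=least_squares(lambda p:(proj(c,place(p,T))-uv).ravel(),[.48,.2,-.23]);print(r.x,r.fun.round(1))
p=(r.x+[.4827,.1978,-.228])/2;print(p)
need(place(p,[(-.013,-.001,.128)])[0],p[2])
E
```

```text
[ 0.48423718  0.19449853 -0.23168961] [-1.5 -1.2 -0.6  1.5  0.9  1.6  1.3 -0.8]
[ 0.48346859  0.19614926 -0.2298448 ]
[0.0014, 0.0069, 0.0719, -0.0003, 0.0007, 0.0029] F [ 0.3 -0.1 -0.1] clk 2.4
```

>>> pendant(
  ticks=[
    [[0.001,0.006,0.04,0,0,0],[0.001,0.006,0.065,0,0,0],[0.001,0.006,0.0725,0,0,0],[0.001,0.006,0.0725,0,0,0]],
  ],
)

```text
clock: 2.9
tcp_pos: [0.4702, 0.1971, 0.1279]
orientation: [0.0, 0.783, 0.621, -0.0]
wrist_force: [-0.4, -0.4, 0.2]
finger_gap: 0.0
grip_force: 0.0
```

>>> pendant(
  ticks=[
    [[0,0,0.002,0,0,0],[0,0,0.004,0,0,0],[0,0,0.006,0,0,0],[0,0,0.007,0,0,0],[0,0,0.007,0,0,0]],
  ],
)

```text
clock: 3.52
tcp_pos: [0.4698, 0.198, 0.1204]
orientation: [0.0, 0.783, 0.622, -0.0]
wrist_force: [-0.6, 0.5, 0.4]
finger_gap: -0.0
grip_force: 0.0
```

>>> pendant(
  ticks=[
    [[0,0,0.001,0,0,0],[0,0,0.002,0,0,0],[0,0,0.002,0,0,0]],
  ],
)

```text
clock: 3.9
tcp_pos: [0.4701, 0.198, 0.1189]
orientation: [0.0, 0.783, 0.622, 0.0]
wrist_force: [-1.1, 0.7, 5.1]
finger_gap: 0.0001
grip_force: 2.4
```

>>> pendant(
  ticks=[
    [[0,0,0.0005,0,0,0],[0,0,0.001,0,0,0],[0,0,0.001,0,0,0]],
  ],
)

```text
clock: 4.28
tcp_pos: [0.4702, 0.198, 0.1182]
orientation: [0.0, 0.783, 0.622, 0.0]
wrist_force: [-1.8, -1.3, 7.6]
finger_gap: -0.0
grip_force: 3.7
```

>>> pendant(
  ticks=[
    [[0,0.004,0,0,0,0],[0,0.008,0,0,0,0],[0,0.012,0,0,0,0],[0,0.016,0,0,0,0],[0,0.02,0,0,0,0],[0,0.024,0,0,0,0],[0,0.027,0,0,0,0],[0,0.027,0,0,0,0]],
  ],
)

```text
clock: 5.28
tcp_pos: [0.4973, 0.1917, 0.1182]
orientation: [0.001, 0.783, 0.622, 0.001]
wrist_force: [-0.3, -0.8, 4.9]
finger_gap: -0.0
grip_force: 2.7
```

>>> pendant(
  ticks=[
    [[0,0,-0.006,0,0,0],[0,0,-0.02,0,0,0],[0,-0.01,-0.02,0,0,0],[0,-0.027,-0.02,0,0,0],[0,-0.027,-0.02,0,0,0]],
  ],
)

```text
clock: 5.9
tcp_pos: [0.4675, 0.1982, 0.137]
orientation: [-0.0, 0.783, 0.623, -0.001]
wrist_force: [0.2, 0.1, -0.6]
finger_gap: 0.0004
grip_force: 0.0
```

```bash
python3 - <<'E'
from h import *
c=env.read_camera("wrist");u=proj(c,place((.4835,.196,-.23),[(0,.02,.09)]))[0].astype(int);print(u)
cv2.imwrite("pics/w2.png",cv2.resize(c["image"][u[1]-50:u[1]+50,u[0]-70:u[0]+70,::-1],None,fx=4,fy=4,interpolation=cv2.INTER_CUBIC))
E
```

```text
[279 193]
```

View pics/w2.png

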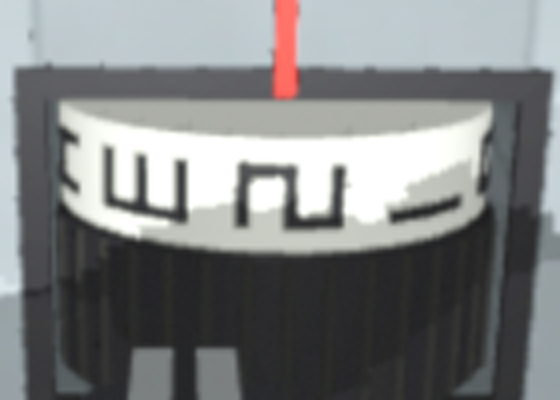

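The wheel now shows 2 at the line (2 at (290,195), line x=285): one stroke gives one digit. Repeating.

>>> pendant(
  ticks=[
    [[0,0,0.012,0,0,0],[0,0,0.018,0,0,0],[0,0,0.02,0,0,0],[0,0.007,0.02,0,0,0],[0,0.014,0.02,0,0,0],[0,0.021,0.02,0,0,0],[0,0.027,0.02,0,0,0],[0,0.027,0.02,0,0,0]],
  ],
)

```text
clock: 6.95
tcp_pos: [0.4977, 0.1914, 0.1179]
orientation: [0.001, 0.783, 0.622, 0.001]
wrist_force: [0.2, -1.5, 5.1]
finger_gap: -0.0002
grip_force: 2.9
```

>>> pendant(
  ticks=[
    [[0,0,-0.006,0,0,0],[0,0,-0.02,0,0,0],[0,-0.01,-0.02,0,0,0],[0,-0.027,-0.02,0,0,0],[0,-0.027,-0.02,0,0,0]],
  ],
)

```text
clock: 7.58
tcp_pos: [0.4675, 0.1982, 0.137]
orientation: [-0.0, 0.783, 0.623, -0.001]
wrist_force: [0.4, -0.4, -0.2]
finger_gap: -0.0001
grip_force: 0.0
```

>>> pendant(
  ticks=[
    [[0,0,0.012,0,0,0],[0,0,0.018,0,0,0],[0,0,0.02,0,0,0],[0,0.007,0.02,0,0,0],[0,0.014,0.02,0,0,0],[0,0.021,0.02,0,0,0],[0,0.027,0.02,0,0,0],[0,0.027,0.02,0,0,0]],
  ],
)

```text
clock: 8.57
tcp_pos: [0.4978, 0.1914, 0.1179]
orientation: [0.001, 0.783, 0.622, 0.001]
wrist_force: [0.1, -1.3, 5.5]
finger_gap: -0.0001
grip_force: 2.9
```

>>> pendant(
  ticks=[
    [[0,0,-0.006,0,0,0],[0,0,-0.02,0,0,0],[0,-0.01,-0.02,0,0,0],[0,-0.027,-0.02,0,0,0],[0,-0.027,-0.02,0,0,0]],
  ],
)

```text
clock: 9.2
tcp_pos: [0.4675, 0.1982, 0.1371]
orientation: [-0.0, 0.783, 0.623, -0.001]
wrist_force: [-0.1, -0.5, 0.2]
finger_gap: -0.0002
grip_force: 0.0
```

```bash
python3 - <<'E'
from h import *
c=env.read_camera("wrist");u=[279,193]
cv2.imwrite("pics/w3.png",cv2.resize(c["image"][u[1]-50:u[1]+50,u[0]-70:u[0]+70,::-1],None,fx=4,fy=4,interpolation=cv2.INTER_CUBIC))
E
```

```text
(no output)
```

View pics/w3.png

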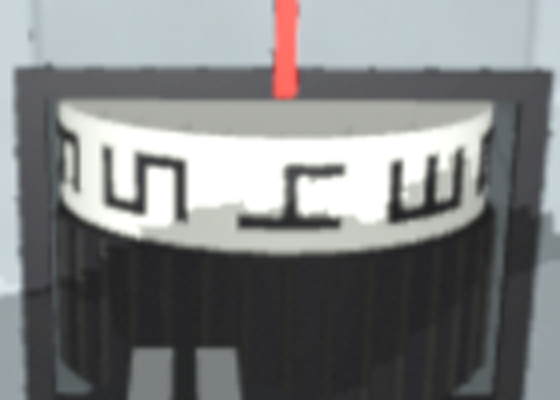

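The wheel stands on 4 (at (290,195), 3 to the right, 5 to the left). Two more strokes.

>>> pendant(
  ticks=[
    [[0,0,0.012,0,0,0],[0,0,0.018,0,0,0],[0,0,0.02,0,0,0],[0,0.007,0.02,0,0,0],[0,0.014,0.02,0,0,0],[0,0.021,0.02,0,0,0],[0,0.027,0.02,0,0,0],[0,0.027,0.02,0,0,0]],
  ],
)

```text
clock: 10.25
tcp_pos: [0.4977, 0.1914, 0.1179]
orientation: [0.001, 0.783, 0.622, 0.001]
wrist_force: [-0.6, -1.6, 5.9]
finger_gap: 0.0001
grip_force: 2.9
```

>>> pendant(
  ticks=[
    [[0,0,-0.006,0,0,0],[0,0,-0.02,0,0,0],[0,-0.01,-0.02,0,0,0],[0,-0.027,-0.02,0,0,0],[0,-0.027,-0.02,0,0,0]],
  ],
)

```text
clock: 10.88
tcp_pos: [0.4675, 0.1982, 0.1371]
orientation: [-0.0, 0.783, 0.623, -0.001]
wrist_force: [-0.3, -0.1, -0.4]
finger_gap: 0.0
grip_force: 0.0
```

>>> pendant(
  ticks=[
    [[0,0,0.012,0,0,0],[0,0,0.018,0,0,0],[0,0,0.02,0,0,0],[0,0.007,0.02,0,0,0],[0,0.014,0.02,0,0,0],[0,0.021,0.02,0,0,0],[0,0.027,0.02,0,0,0],[0,0.027,0.02,0,0,0]],
  ],
)

```text
clock: 11.88
tcp_pos: [0.4977, 0.1914, 0.1179]
orientation: [0.001, 0.783, 0.622, 0.001]
wrist_force: [-0.0, -0.9, 5.9]
finger_gap: 0.0001
grip_force: 2.9
```

>>> pendant(
  ticks=[
    [[0,0,-0.006,0,0,0],[0,0,-0.02,0,0,0],[0,-0.01,-0.02,0,0,0],[0,-0.027,-0.02,0,0,0],[0,-0.027,-0.02,0,0,0]],
  ],
)

```text
clock: 12.5
tcp_pos: [0.4675, 0.1982, 0.1371]
orientation: [-0.0, 0.783, 0.623, -0.001]
wrist_force: [-0.4, 0.1, 0.4]
finger_gap: 0.0002
grip_force: 0.0
```

```bash
python3 - <<'E'
from h import *
c=env.read_camera("wrist");u=[279,193]
cv2.imwrite("pics/w4.png",cv2.resize(c["image"][u[1]-50:u[1]+50,u[0]-70:u[0]+70,::-1],None,fx=4,fy=4,interpolation=cv2.INTER_CUBIC))
need([.40,.02,.25],-.2)
E
```

```text
[-0.1891, -0.0268, -0.1126, -0.0006, 0.0005, -0.0269] F [ 0.3  0.4 -0.5] clk 12.55
```

View pics/w4.png

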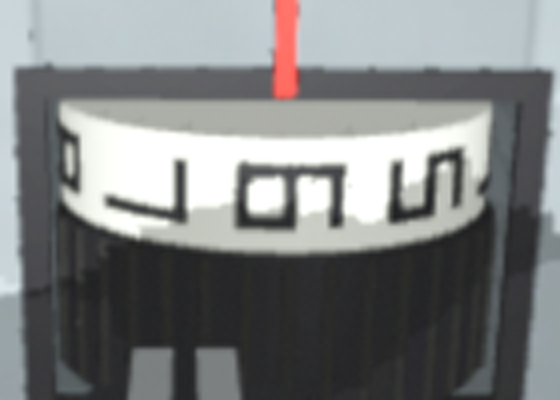

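The 6 stands at the line (at (290,195)), 5 right, 7 left; wheel at rest with the finger clear. Now the tap.

```bash
cat >> h.py <<'E'
STEM=np.array([.512,-.202]);YAW=-.1
def lev(phi,d,z,r=.075):
    th=np.pi/2+YAW+phi;u=np.array([np.cos(th),np.sin(th)]);t=np.array([-u[1],u[0]])
    need(np.r_[STEM+r*u-d*t,z],YAW+phi)
E
python3 -c "
from h import *
lev(0,.04,.22)"
```

```text
[-0.3008, 0.1624, -0.0827, -0.0006, 0.0004, -0.1269] F [ 0.3  0.4 -0.5] clk 12.55
```

>>> pendant(
  ticks=[
    [[0,0,-0.05,0,0,0],[-0.02,0.01,-0.083,0,0,0],[-0.07,0.035,-0.083,0,0,-0.03],[-0.12,0.065,-0.083,0,0,-0.06],[-0.17,0.09,-0.083,0,0,-0.09],[-0.22,0.12,-0.083,0,0,-0.127],[-0.265,0.145,-0.083,0,0,-0.127],[-0.3,0.162,-0.083,0,0,-0.127]],
  ],
)

```text
clock: 13.55
tcp_pos: [0.5605, -0.1333, 0.2201]
orientation: [0.0, 0.742, 0.67, 0.0]
wrist_force: [-0.9, 0.4, -0.5]
finger_gap: -0.0001
grip_force: 0.0
```

>>> pendant(
  ticks=[
    [[0,0,0,0,0,0],[0,0,0,0,0,0]],
  ],
)

```text
clock: 13.8
tcp_pos: [0.5596, -0.1306, 0.2201]
orientation: [-0.0, 0.742, 0.67, -0.0]
wrist_force: [-0.2, 0.7, -0.0]
finger_gap: -0.0001
grip_force: 0.0
```

```bash
python3 - <<'E'
from h import *
c=env.read_camera("wrist");cv2.imwrite("pics/w5.png",cv2.resize(c["image"][:,:,::-1],(800,600),interpolation=cv2.INTER_CUBIC))
print((proj(c,place((*STEM,YAW),[(0,0,.087),(0,.032,.091),(0,.075,.091),(0,.102,.091),(-.1,0,.04)]))*1.5625).round(0))
lev(0,.04,.094)
E
```

```text
[[334. 412.]
 [331. 368.]
 [327. 300.]
 [325. 254.]
 [209. 379.]]
[-0.0014, -0.0, 0.1262, -0.0008, -0.0004, -0.0004] F [ 0.  -0.5  1.1] clk 13.85
```

View pics/w5.png

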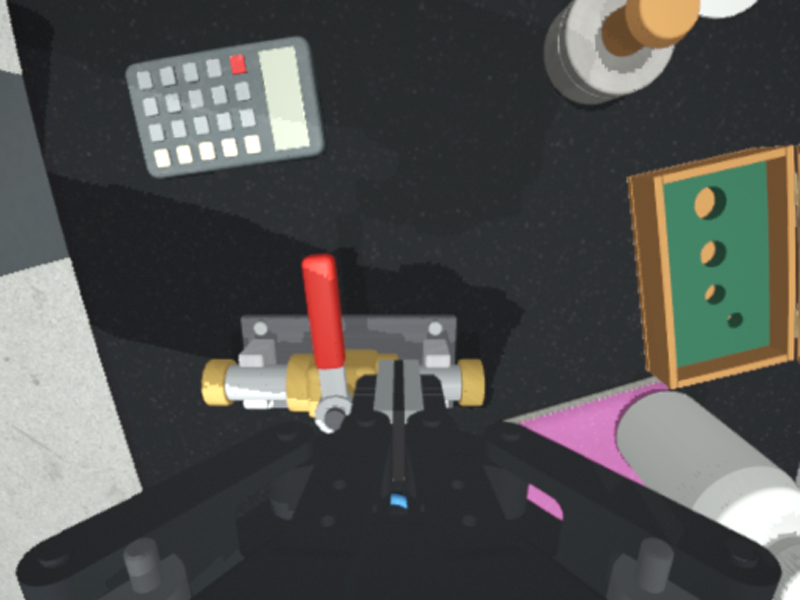

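Lever sleeve tip at (319,256), stem at (333,414), matching the predictions (325,254)/(334,412); fingers are on its +x side with free space below.

>>> pendant(
  ticks=[
    [[0,0,0.05,0,0,0],[0,0,0.1,0,0,0],[0,0,0.126,0,0,0],[0,0,0.126,0,0,0]],
  ],
)

```text
clock: 14.35
tcp_pos: [0.558, -0.1288, 0.0925]
orientation: [-0.002, 0.741, 0.671, -0.001]
wrist_force: [-0.3, 0.2, 0.6]
finger_gap: 0.0
grip_force: 0.0
```

```bash
python3 -c "
from h import *
for a in (0,.15,.3,.45,.6,.75,.9):lev(a,.017,.094)"
```

```text
[-0.0024, -0.0214, -0.0014, -0.0048, -0.0013, 0.001] F [-0.3  0.2  0.6] clk 14.35
[-0.0007, -0.0328, -0.0013, -0.0047, -0.0017, -0.149] F [-0.3  0.2  0.6] clk 14.35
[-0.0007, -0.0444, -0.0013, -0.0046, -0.002, -0.299] F [-0.3  0.2  0.6] clk 14.35
[-0.0025, -0.0557, -0.0012, -0.0044, -0.0024, -0.449] F [-0.3  0.2  0.6] clk 14.35
[-0.0059, -0.0667, -0.0012, -0.0043, -0.0027, -0.599] F [-0.3  0.2  0.6] clk 14.35
[-0.0109, -0.0771, -0.0011, -0.0041, -0.0031, -0.749] F [-0.3  0.2  0.6] clk 14.35
[-0.0174, -0.0866, -0.0011, -0.0039, -0.0034, -0.899] F [-0.3  0.2  0.6] clk 14.35
```

>>> pendant(
  ticks=[
    [[-0.002,-0.011,0,0,0,0],[-0.002,-0.021,0,0,0,0],[-0.001,-0.033,0,0,0,-0.15],[-0.001,-0.044,0,0,0,-0.3],[-0.002,-0.056,0,0,0,-0.45],[-0.006,-0.067,0,0,0,-0.6],[-0.011,-0.077,0,0,0,-0.75],[-0.011,-0.077,0,0,0,-0.75]],
  ],
)

```text
clock: 15.35
tcp_pos: [0.482, -0.1343, 0.0959]
orientation: [0.001, 0.446, 0.895, -0.0]
wrist_force: [0.8, -0.7, -0.5]
finger_gap: -0.0003
grip_force: 0.0
```

```bash
python3 -c "
from h import *
for a in (.75,.9,1.05,1.2,1.35,1.5):lev(a,.017,.094)"
```

```text
[0.0029, -0.0001, 0.0019, 0.001, 0.002, -0.0032] F [ 0.8 -0.7 -0.5] clk 15.35
[0.0046, -0.0115, 0.0018, 0.0008, 0.002, -0.1532] F [ 0.8 -0.7 -0.5] clk 15.35
[0.0045, -0.023, 0.0018, 0.0007, 0.0021, -0.3032] F [ 0.8 -0.7 -0.5] clk 15.35
[0.0027, -0.0344, 0.0018, 0.0005, 0.0022, -0.4532] F [ 0.8 -0.7 -0.5] clk 15.35
[-0.0007, -0.0454, 0.0018, 0.0003, 0.0022, -0.6032] F [ 0.8 -0.7 -0.5] clk 15.35
[-0.0058, -0.0558, 0.0018, 0.0002, 0.0022, -0.7532] F [ 0.8 -0.7 -0.5] clk 15.35
```

>>> pendant(
  ticks=[
    [[0.003,-0.006,0.002,0,0,-0.08],[0.004,-0.012,0.002,0,0,-0.15],[0.004,-0.018,0.002,0,0,-0.23],[0.004,-0.023,0.002,0,0,-0.3],[0.003,-0.034,0.002,0,0,-0.45],[-0.001,-0.045,0.002,0,0,-0.6],[-0.001,-0.045,0.002,0,0,-0.6]],
  ],
)

```text
clock: 16.23
tcp_pos: [0.4473, -0.1627, 0.0932]
orientation: [0.001, 0.163, 0.987, -0.0]
wrist_force: [0.3, 0.6, -0.5]
finger_gap: -0.0001
grip_force: 0.0
```

```bash
python3 -c "
from h import *
for a in (1.35,1.42,1.5,1.57):lev(a,.017,.094)
c=env.read_camera('wrist');cv2.imwrite('pics/w6.png',cv2.resize(c['image'][:,:,::-1],(800,600),interpolation=cv2.INTER_CUBIC))"
```

```text
[0.0012, 0.0001, -0.0008, -0.0007, 0.0015, -0.0059] F [ 0.3  0.6 -0.5] clk 16.225
[0.0021, -0.0052, -0.0008, -0.0008, 0.0015, -0.0759] F [ 0.3  0.6 -0.5] clk 16.225
[0.0028, -0.0113, -0.0008, -0.0008, 0.0015, -0.1559] F [ 0.3  0.6 -0.5] clk 16.225
[0.003, -0.0167, -0.0008, -0.0009, 0.0014, -0.2259] F [ 0.3  0.6 -0.5] clk 16.225
```

View pics/w6.png

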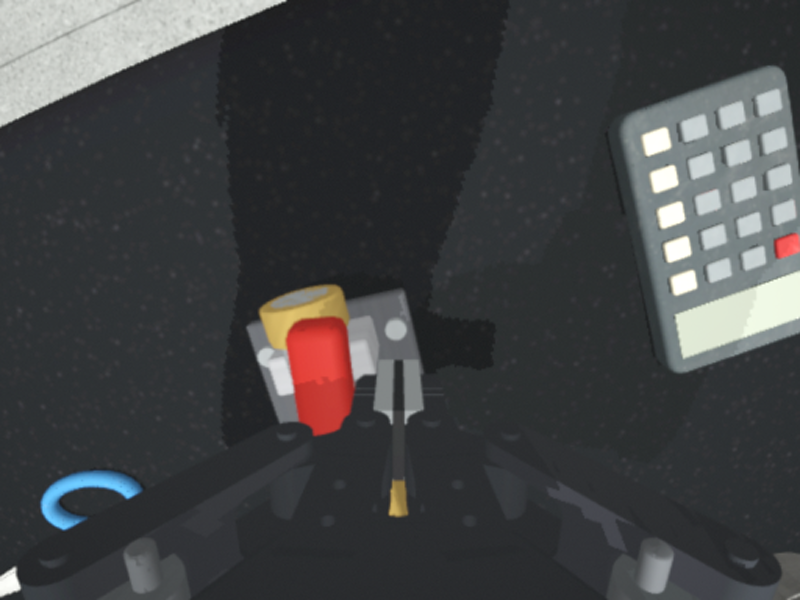

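The lever is moved nearly home, its sleeve (320,375) some 20 px left of the fingers (375..422, 385). Pushing on until the stop.

>>> pendant(
  ticks=[
    [[0.002,-0.005,-0.001,0,0,-0.08],[0.003,-0.011,-0.001,0,0,-0.156],[0.003,-0.014,-0.001,0,0,-0.22],[0.003,-0.017,-0.001,0,0,-0.22],[0.003,-0.017,-0.001,0,0,-0.22]],
  ],
)

```text
clock: 16.9
tcp_pos: [0.4397, -0.1735, 0.0936]
orientation: [0.001, 0.052, 0.999, 0.004]
wrist_force: [4.1, 14.4, 3.4]
finger_gap: -0.0
grip_force: 7.2
```

>>> pendant(
  ticks=[
    [[0,-0.001,0,0,0,0],[0,-0.002,0,0,0,0],[0,-0.002,0,0,0,0]],
  ],
)

```text
clock: 17.27
tcp_pos: [0.4396, -0.1737, 0.0936]
orientation: [0.001, 0.051, 0.999, 0.006]
wrist_force: [6.3, 18.9, 6.4]
finger_gap: 0.0
grip_force: 10.2
```

>>> pendant(
  ticks=[
    [[0,0.01,0,0,0,0],[0,0.025,0,0,0,0],[0,0.03,-0.05,0,0,0],[0,0.03,-0.1,0,0,0],[0,0.03,-0.13,0,0,0],[0,0.03,-0.13,0,0,0]],
  ],
)

```text
clock: 18.02
tcp_pos: [0.443, -0.1498, 0.226]
orientation: [0.002, 0.052, 0.999, -0.001]
wrist_force: [0.0, 0.7, -0.9]
finger_gap: -0.0
grip_force: 0.0
```

```bash
python3 - <<'E'
from h import *
S=env.read_camera("scene")["image"];D=env.read_camera("side")["image"];W=env.read_camera("wrist")["image"]
f=lambda im,x,y:cv2.resize(im[y:y+75,x:x+100],(400,300),interpolation=cv2.INTER_CUBIC)
m=np.vstack([np.hstack([f(S,180,190),f(S,270,125)]),np.hstack([f(D,246,238),cv2.resize(W,(400,300),interpolation=cv2.INTER_AREA)])])
cv2.imwrite("pics/fin.png",m[:,:,::-1])
E
```

```text
(no output)
```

View pics/fin.png

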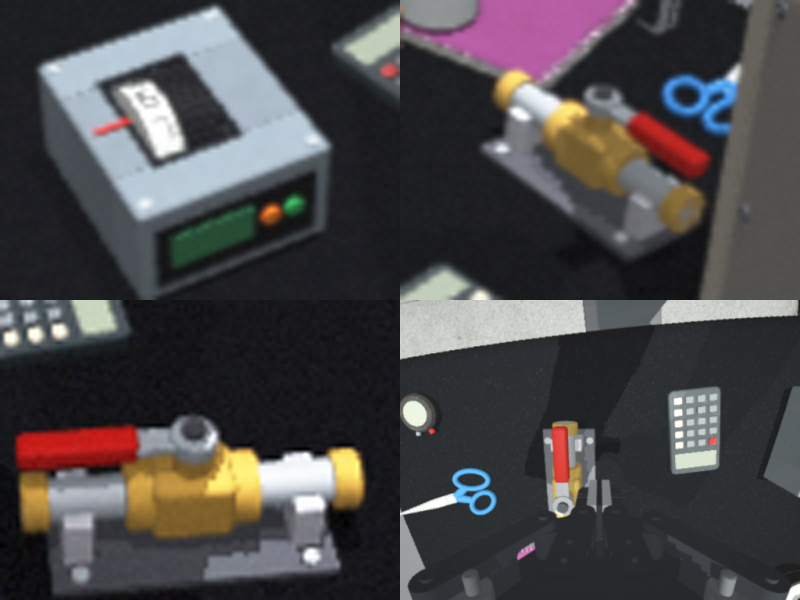

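The lever lies along the pipe in every view (wrist (560,455), side (75,447)), the wheel is still on 6, and the calculator hasn't moved. The robot is clear of everything.

```bash
python3 -c "
from workcell import env
print(env.hand_in())"
```

```text
the job is handed in; nothing more can be done
None
```

I rolled the wheel to 6 with light presses, then swung the gas lever open against its stop. The last pictures show both holding, with the calculator in place, and the arm never went near the jar. I handed the job in at about 18 s on the robot's clock; no verdict was returned.

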